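# Free and hold back the drum-drive tensioner

## Robot

A 6-joint arm with a two-finger parallel gripper is mounted at the origin on the work surface. World frame = base frame: x ahead of the robot, y to its left, z up, the work surface at z = 0. Lengths are in mm, angles in degrees, forces in N, time in s.
With the tool pointing down it reaches from about 300 to 850 mm from the base axis. Payload 4.2 kg.
Tool frame: the origin (TCP) lies midway between the tips of the shut fingers; the grasp point (between the pads) lies 19 mm behind it (env.grasp_offset is the distance from the TCP to the grasp point, in mm); z points along the fingers, y is the line along which they close (so a half turn about z gives the same grasp; the last joint's range is limited). The gripper opens to 91 mm and grips with 3 to 60 N. Pads are 32 mm wide; open, the fingers measure 118 mm over their backs; the gripper's body (76 mm by 178 mm) begins 60 mm behind the grasp point.
Start: joints at [-74.485, 18.312, 89.639, -0, 72.044, -1.146], TCP at [164.866, -550.874, 213.976] pointing down, gripper open.
Joint ranges: [-177.97, 177.97], [-48.28, 115.42], [12.27, 149.76], [-77.06, 257.06], [2.81, 150.46], [-146.56, 146.56]. Speed limits (degrees/s): [147.25, 147.25, 180, 180, 180, 180].

## Interface

Orientations are given as [roll, pitch, yaw] about the fixed x, y, z axes, in that order (R = Rz(yaw) Ry(pitch) Rx(roll)).
In Python, from workcell import env, optics gives the robot as it stands. The module is installed in compiled form; this text tells all that it offers.
- The arm moves only by the tool send_rows, never from a script. Its argument "targets" is a list that holds one entry, the list of rows, each a list of 7 numbers: the turn, a rotation vector about the world's x, y, z scaled (see below), then the shift along the world's x, y, z scaled (see below), then the closure, from -1 (fully open) to 1 (shut). In form: [[[rx, ry, rz, x, y, z, gripper], ...]]. A call has 1 to 12 rows; each row shifts and turns the commanded pose from where the row before left it; what a row does not reach is not made up. The controller multiplies each number of a shift by 0.2 m and each number of a turn by pi/2 rad. A row lasts 1/10 s, in which the tool goes at most 50 mm and 8.59 degrees, less where a joint would pass 70% of its speed; a pose out of reach is approached as far as the arm can. A call with a number of a shift or a turn outside -1 to 1 is refused whole. A call with a gripper value outside its range is refused whole. The fingers move at their own pace and stop on an object; "grip_force" is the grip in N (left out, the last holds). Time passes only in rows, so rows that do not move let the fingers close. It gives the time, the measured TCP pose, the force, the opening and the grip force at its end, in the units of the state.
- env.state(): the state, without advancing time (a new reading comes with each control period).
- optics.grab_frame(name): name is "side" or "top" or "wrist"; returns (picture, depth): 420x560x3 uint8, red, green, blue; 420x560 float32, mm along the optical axis (not along the pixel's ray), 0 where there is no reading.
- optics.camera_info(name): a dict with "camera_matrix" (3x3 intrinsics, pixels), "R" (3x3) and "t" (3): a world point X has camera coordinates R X + t; the wrist camera has in their place "mount" (4x4, takes a point from camera to tool coordinates, whose origin is the TCP and whose axes are the flange's). Camera axes: x right, y down, z forward; pixel columns grow to the right and rows downward; lengths in mm; the calibration is good to about 2 mm. The wrist camera is an equidistant fisheye: a pixel r from the principal point sees the ray r / f radians off the axis. A picture is of the moment at which its call begins: read the wrist's pose just before it. camera_info takes no time and is no camera call.
- env.job_done(): hands the job in; it is judged then, once.
Trained networks look in the newest picture that a camera, given by its name, has taken for a name from the list of things; names that differ only in an ending like _2 or _b are one class to them, and where a whole thing is asked for, a point or a joint stands for the part that bears it (a point fixed in the world has none). Each returns a list of dicts, best first, with "conf" (0 to 1); they miss things now and then, are a little off and sometimes report something else, mostly with a low value. They report only what shows in the picture. A call takes as long as a camera call. They do not tell look-alikes from the thing itself.
- optics.silhouettes(camera, name): "mask" (420x560 bool, what is visible of it) and "at" ([column, row] in pixels, amid what is visible of it).
- optics.place_of(camera, name): "at" ([column, row] in pixels: a listed point, or the origin of a listed thing).
The state is a dict: "time_s": time; "qpos": joint angles; "qvel": joint speeds; "effort": joint torques, N m; "ee_pos": TCP position; "ee_rot": TCP orientation; "force": force on the tool from outside, world axes, zero at the start; "torque": the same for the moment, N m; "gripper_width": finger opening in mm; "gripper_force": force on a finger pad.
Only numpy, scipy, OpenCV 4.12 (cv2) and the standard library are available. Lean on these libraries where they do the work, as an engineer would, in place of code of your own. Each camera call takes 0.05 s, during which the arm holds its last target. There are 200 camera calls.

## Task

On the grey drive unit, use the orange palm mallet to drive the red-headed lock pin all the way down, then stand the mallet back upright on the concrete. With the gripper itself, push the yellow tensioner arm back by its black stud, away from the drum, well past its ratchet click and finish the program while still holding it there against its spring, so a colleague can turn the drum. Do not press the pin with the fingers, and leave the cap, rod, ferrule and knob where they lie.

Things in the scene. Friction and masses are not known exactly. Their poses are not given: they have to be found in the camera images.
- drive_base: Fixed grey drive unit: plate 180 x 200 x 12 mm (x, y, z), origin at the centre of its underside. In its frame, mm: arm pivot (30, 15); drum (-20.5, -45), radius 34, top 46 high; lock pin (30, 60); push stud (30, -110) at rest; pawl block (-31.5, 76.5), 36 high. Only the pin head and the stud stand over 50 mm. Yaw within 0.35 rad.
- lock_pin (a joint): How far the lock pin is driven down, m: 0 up (head top 62 mm above the bench), 0.018 fully down on its stop (head top 44 mm); starts at 0 to 0.003. A tight spring pin: 9 to 10 N moves it, by blows or a steady push, and it stays where left. While up, its collar blocks the tensioner arm.
- pin_top (a point): Centre of the top face of the lock pin's red round head, 20 mm diameter, 8 mm thick, on the drive unit; moves down with the pin.
- tensioner (a joint): Angle of the yellow arm, rad: 0 at rest (along -y of the drive unit, idler on the drum), growing counterclockwise seen from above (stud towards +x of the unit). Under 0.1 while the pin is up. Tooth meets the sprung pawl at 0.2, click at 0.30, clear from 0.38, hard stop 0.62. Spring: 6 N at 0 to 9 N at 0.6 at the stud, 4 N less just after the click; let go, the arm swings back (no latch).
- pivot (a point): Axis of the tensioner arm's vertical pivot, at the top of the pivot (46 mm above the bench). The stud's axis is 125 mm from it.
- stud_top (a point): Centre of the top of the push stud: upright black rubber post, 18 mm diameter with a red band, on the end of the yellow arm, reaching from 32 to 95 mm above the bench. Moves with the arm.
- mallet: Palm mallet, about 0.3 kg, standing on its striking face: round orange head 44 mm diameter, 30 mm high, below an upright square wooden grip 24 x 24 mm, from 30 to 100 mm above its foot. Origin at the centre of the striking face, z up along the grip; the grip's flats face its x and y axes.
- sensor_cap: Bystander: matte green sensor cap, 48 mm diameter, 28 mm high; origin at the centre of its underside.
- earth_rod: Bystander: copper earth rod stub, 16 mm diameter, 80 mm long, lying along its x axis; origin at its underside as placed.
- ferrule: Bystander: white nylon ferrule, a ring 28 mm outside, 16 mm inside, 24 mm high; origin at the centre of its underside.
- chrome_knob: Bystander: chrome knob, 36 mm diameter, 34 mm high; origin at the centre of its underside.
Mind the look-alikes: they are no part of the job. Of the things like the mallet, leave any that is green or purple; of the rest the larger one is meant.

How it is judged:
By the outcome, as a careful person would: the job done as asked, in the order asked, and still so for the second after the job is handed in, while the arm keeps its last pose, push and grip.
It also fails if it takes over 51 s, if anything falls off the work surface, if the arm or the gripper's body presses on something with over 40 N, if the wrist force passes 120 N, or if a joint passes its speed limit or range.

## Working session

There is one attempt and no reset: what is moved stays moved. The work goes in short steps, Python scripts to look and compute and a tool call to move; the robot and the scene stay as the last step left them, time stands still between calls to the robot, and variables do not carry over. Pictures are saved under pics/ and viewed, at most 10 in all, crops included, and the job is handed in when it is done.

Besides the shell and the picture viewer there is one more tool, called after "Emit:" by a JSON object that holds its "fn" and its "kwargs", one argument or row to a line. send_rows: Moves the arm, as the interface text tells. Its arguments: {"type":"object","properties":{"targets":{"type":"array"},"grip_force":{"type":"number"}},"required":["targets"]}

```bash
mkdir -p pics; cat > h.py <<'E'
from workcell import env, optics
import numpy as np, cv2
def frame(n):
    p,d=optics.grab_frame(n); return p,d
def save(n,p): cv2.imwrite('pics/'+n, p[:,:,::-1])
def unproj(c,u,v,depth=None,z=None):
    i=optics.camera_info(c);K=np.array(i['camera_matrix']);R=np.array(i['R']);t=np.array(i['t']).ravel()
    r=np.linalg.solve(K,[u,v,1.0])
    if depth is not None: return R.T@(r*depth-t)
    o=-R.T@t; dd=R.T@r
    return o+dd*(z-o[2])/dd[2]
def proj(c,X):
    i=optics.camera_info(c);K=np.array(i['camera_matrix']);x=K@(np.array(i['R'])@np.array(X)+np.array(i['t']).ravel())
    return x[:2]/x[2]
E
python3 - <<'E'
from h import *
np.set_printoptions(precision=1,suppress=True)
for c in ('top','side'):
    p,d=frame(c); save(c+'0.png',p); np.save(c+'0.npy',d)
    for n,z in (('mallet',0),('pin_top',62),('pivot',46),('stud_top',95),('drive_base',0)):
        for r in optics.place_of(c,n):
            if r['conf']>.2: print(c,n,np.round(r['conf'],2),np.array(r['at']),unproj(c,*r['at'],z=z))
s=env.state();print(s['time_s'],s['ee_pos'],s['ee_rot'],s['force'],s['gripper_width'])
E
```

```text
top mallet 0.67 [387.4 239.9] [ 486.9 -270.3    0. ]
top mallet 0.66 [395.6 207.5] [ 566.6 -291.1    0. ]
top mallet 0.6 [387.2 280.3] [ 390.9 -268.6    0. ]
top mallet 0.56 [419.9 249.7] [ 465.7 -347.9    0. ]
top pin_top 0.65 [204.6 198.4] [561.5 162.6  62. ]
top pivot 0.97 [224.3 201.3] [559.5 119.1  46. ]
top stud_top 0.75 [282.7 200.9] [554.5 -15.2  95. ]
top drive_base 0.8 [238.6 220.1] [523.9  87.7   0. ]
side mallet 0.95 [275.3 402.7] [ 466.6 -356.     0. ]
side mallet 0.91 [324.3 363. ] [ 559.5 -292.9    0. ]
side mallet 0.71 [233.7 356. ] [ 393.  -270.7    0. ]
side mallet 0.62 [281.3 353. ] [ 481.5 -270.1    0. ]
side pin_top 0.64 [306.3 163.1] [564.3 161.1  62. ]
side pivot 0.72 [305.5 181.9] [558.9 115.   46. ]
side stud_top 0.72 [315.1 210.2] [565.9  -9.5  95. ]
side drive_base 0.97 [293.  196.5] [530.  110.4   0. ]
side drive_base 0.51 [249.3 136.5] [424.7 333.    0. ]
0.6 [ 164.9 -550.9  214. ] [180.   -0.   16.7] [-0.5  0.5 -0.1] 91.05344449971747
```

View pics/top0.png

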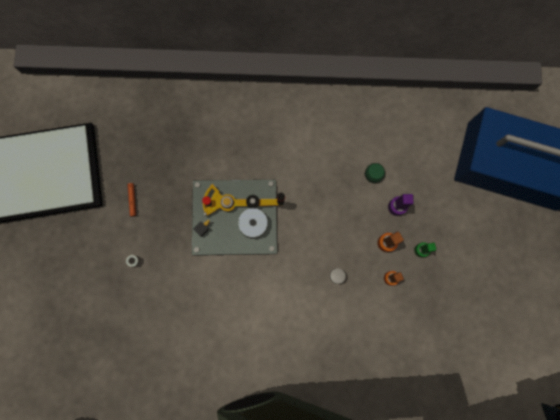

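View pics/side0.png

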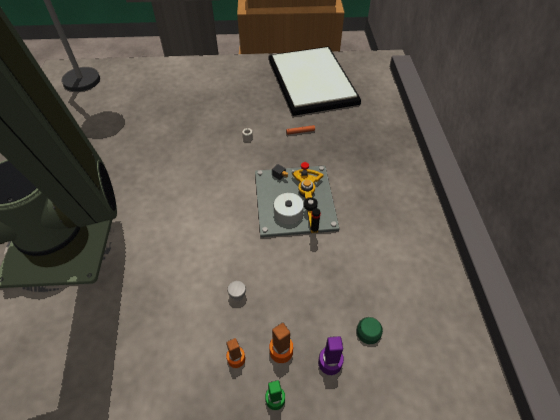

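The candidates in the top view are purple (401,205), large orange (390,242), green (425,250) and small orange (394,279). The description picks the large orange one, so I'll check it in a close crop and measure it.

```bash
python3 - <<'E'
from h import *
np.set_printoptions(precision=1,suppress=True)
i=optics.camera_info('top'); K=np.array(i['camera_matrix']);R=np.array(i['R']);t=np.array(i['t']).ravel()
print(K.ravel(), -R.T@t); w=optics.camera_info('wrist');print(np.array(w['camera_matrix']).ravel(),np.array(w['mount']))
p=cv2.imread('pics/side0.png'); cv2.imwrite('pics/crop1.png',cv2.resize(p[300:420,200:360],None,fx=5,fy=5,interpolation=cv2.INTER_CUBIC))
for c in ('top','side'):
    d=np.load(c+'0.npy'); i=optics.camera_info(c);K=np.array(i['camera_matrix']);R=np.array(i['R']);t=np.array(i['t']).ravel()
    vv,uu=np.mgrid[0:420,0:560]; P=(np.linalg.inv(K)@np.stack([uu*d,vv*d,d]).reshape(3,-1)-t[:,None]); P=(R.T@P).T
    ok=d.ravel()>0
    def box(x0,x1,y0,y1,z0,z1): 
        m=ok&(P[:,0]>x0)&(P[:,0]<x1)&(P[:,1]>y0)&(P[:,1]<y1)&(P[:,2]>z0)&(P[:,2]<z1); return P[m]
    g=box(445,525,-305,-230,90,110); print(c,'grip top',len(g),g.mean(0) if len(g) else '', cv2.minAreaRect(g[:,:2].astype(np.float32)) if len(g)>3 else '')
    g=box(445,525,-315,-230,12,35); print('head',len(g),g.mean(0) if len(g) else '',cv2.minEnclosingCircle(g[:,:2].astype(np.float32)) if len(g) else '')
    g=box(400,680,-60,260,7,17); print('plate',len(g),cv2.minAreaRect(g[:,:2].astype(np.float32)))
    g=box(530,590,-40,20,60,105); print('stud',len(g),g.mean(0) if len(g) else '',g.max(0) if len(g) else '')
    g=box(530,590,140,185,52,70); print('pin',len(g),g.mean(0) if len(g) else '')
    g=box(420,680,-60,250,60,200);print('tall max',g.max(0))
E
```

```text
[465.4   0.  278.4   0.  465.4 215.4   0.    0.    1. ] [ 344.3    3.  1104.1]
[325.2   0.  279.3   0.  325.2 205.9   0.    0.    1. ] [[   0.    -1.    -0.3   77.2]
 [   1.     0.     0.     1.5]
 [   0.    -0.3    1.  -171.3]
 [   0.     0.     0.     1. ]]
top grip top 129 [ 478.9 -264.6   99.1] ((479.5130310058594, -265.8667907714844), (23.252138137817383, 25.51457977294922), 27.88985252380371)
head 158 [ 475.5 -258.    28.4] ((478.89605712890625, -265.0614929199219), 21.560550689697266)
plate 4363 ((538.1771850585938, 100.67906188964844), (296.86163330078125, 248.89756774902344), 88.38922882080078)
stud 71 [563.2 -10.3  89.5] [572.6  -2.2 100.6]
pin 60 [557.3 159.2  60.7]
tall max [572.6 168.3 100.6]
side grip top 217 [ 480.5 -269.5   99.6] ((480.5760498046875, -267.6397705078125), (24.003782272338867, 24.1694278717041), 30.746746063232422)
head 255 [ 479.4 -278.3   27.9] ((480.0906982421875, -267.9942321777344), 22.074947357177734)
plate 3055 ((543.658447265625, 112.59558868408203), (204.52261352539062, 234.02671813964844), 2.4747085571289062)
stud 131 [565.8 -16.2  84.2] [576.2  -1.8  98.1]
pin 54 [559.  155.5  60.3]
tall max [576.2 166.9  98.1]
```

View pics/crop1.png

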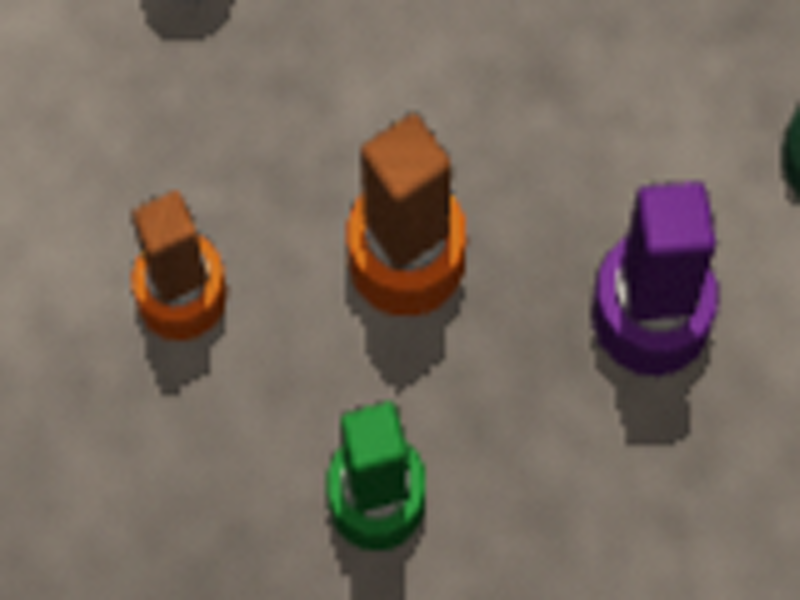

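The crop shows the large orange mallet at its centre (side view about (281,335)), visibly bigger than the small orange one (233,345). Its purple and green look-alikes are excluded. It stands at about (480,-267) with grip yaw about 30°. I'll go above it.

Emit:
{"fn": "send_rows", "kwargs": {
  "targets": [
    [[0, 0, 0.0148, 0.1575, 0.142, -0.03, -0.3], [0, 0, 0.0148, 0.1575, 0.142, -0.03, -0.3], [0, 0, 0.0148, 0.1575, 0.142, -0.03, -0.3], [0, 0, 0.0148, 0.1575, 0.142, -0.03, -0.3], [0, 0, 0.0148, 0.1575, 0.142, -0.03, -0.3], [0, 0, 0.0148, 0.1575, 0.142, -0.03, -0.3], [0, 0, 0.0148, 0.1575, 0.142, -0.03, -0.3], [0, 0, 0.0148, 0.1575, 0.142, -0.03, -0.3], [0, 0, 0.0148, 0.1575, 0.142, -0.03, -0.3], [0, 0, 0.0148, 0.1575, 0.142, -0.03, -0.3], [0, 0, 0, 0, 0, 0, -0.3], [0, 0, 0, 0, 0, 0, -0.3]]
  ],
  "grip_force": 50
}}

```text
time_s: 1.8
ee_pos: [480.1, -266.3, 153.8]
ee_rot: [-180.0, 0.0, 30.1]
force: [0.3, -0.5, 1.2]
gripper_width: 59.3
gripper_force: 0.0
```

```bash
python3 - <<'E'
from h import *
s=env.state();print(s['time_s'],s['ee_pos'],s['ee_rot'],s['force'],s['gripper_width'])
p,d=frame('wrist'); save('w1.png',p)
E
```

```text
1.8 [ 480.07534657 -266.34574688  153.75646513] [-1.79986918e+02  4.79122835e-02  3.00999271e+01] [ 0.25863468 -0.51487564  1.17815515] 59.26778169273777
```

View pics/w1.png

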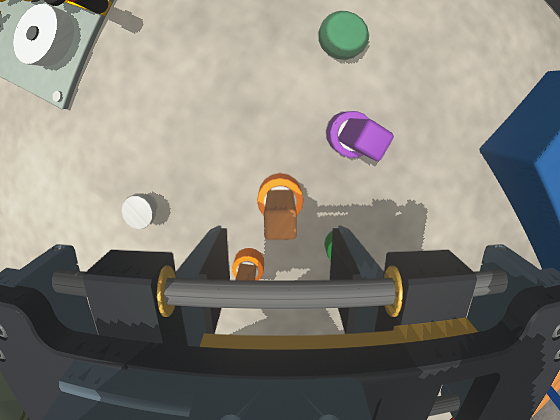

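The wrist view shows the mallet grip at (281,222), centred and square between the fingers; the small orange one (248,265) and the green one (328,245) lie clear. I'll descend and grip.

Emit:
{"fn": "send_rows", "kwargs": {
  "targets": [
    [[0, 0, 0, 0, 0, -0.12, -0.3], [0, 0, 0, 0, 0, -0.12, -0.3], [0, 0, 0, 0, 0, -0.12, -0.3], [0, 0, 0, 0, 0, -0.09, -0.3], [0, 0, 0, 0, 0, -0.04, -0.3], [0, 0, 0, 0, 0, 0, -0.3], [0, 0, 0, 0, 0, 0, 1], [0, 0, 0, 0, 0, 0, 1], [0, 0, 0, 0, 0, 0, 1], [0, 0, 0, 0, 0, 0, 1], [0, 0, 0, 0, 0, 0, 1], [0, 0, 0, 0, 0, 0, 1]]
  ],
  "grip_force": 50
}}

```text
time_s: 3.05
ee_pos: [480.1, -266.9, 56.4]
ee_rot: [180.0, -0.0, 30.0]
force: [-0.8, -0.1, 2.2]
gripper_width: 24.3
gripper_force: 50.0
```

Emit:
{"fn": "send_rows", "kwargs": {
  "targets": [
    [[0, 0, 0, 0, 0, 0.1, 1], [0, 0, 0, 0, 0, 0.22, 1], [0, 0, 0, 0, 0, 0.22, 1], [0, 0, 0, 0.02, 0.2, 0.08, 1], [0, 0, 0, 0.02, 0.24, 0, 1], [0, 0, 0, 0.02, 0.24, 0, 1], [0, 0, 0, 0.01, 0.24, 0, 1], [0, 0, 0, 0.01, 0.24, 0, 1], [0, 0, 0, 0.01, 0.24, 0, 1], [0, 0, 0, 0.01, 0.24, 0, 1], [0, 0, 0, 0, 0.24, 0, 1], [0, 0, 0, 0, 0.05, 0, 1]]
  ]
}}

```text
time_s: 4.25
ee_pos: [499.0, 123.5, 179.2]
ee_rot: [-179.9, 0.0, 30.2]
force: [-1.1, 0.1, -2.6]
gripper_width: 24.0
gripper_force: 50.0
```

Emit:
{"fn": "send_rows", "kwargs": {
  "targets": [
    [[0, 0, 0, 0, 0, 0, 1], [0, 0, 0, 0, 0, 0, 1]]
  ]
}}

```text
time_s: 4.45
ee_pos: [499.4, 118.2, 179.4]
ee_rot: [180.0, 0.1, 30.0]
force: [0.2, 0.0, -3.3]
gripper_width: 23.9
gripper_force: 50.0
```

```bash
cat >> h.py <<'E'
from scipy.spatial.transform import Rotation as Ro
def wray(u,v,s):
    i=optics.camera_info('wrist');K=np.array(i['camera_matrix']);M=np.array(i['mount'])
    a=(np.array(u)-K[0,2])/K[0,0]; b=(np.array(v)-K[1,2])/K[1,1]; r=np.hypot(a,b)+1e-12
    ray=np.stack([a/r*np.sin(r),b/r*np.sin(r),np.cos(r)],-1)
    W=Ro.from_euler('xyz',s['ee_rot'],degrees=True).as_matrix()
    return W@M[:3,3]+s['ee_pos'], ray@M[:3,:3].T@W.T, np.cos(r)
def wz(u,v,s,z):
    o,d,_=wray(u,v,s); return o+d*((z-o[2])/d[2])
def wd(u,v,s,depth):
    o,d,c=wray(u,v,s); return o+d*(depth/c)[...,None]
E
python3 - <<'E'
from h import *
np.set_printoptions(precision=1,suppress=True)
s=env.state();print(s['time_s'],s['ee_pos'],s['ee_rot'],s['force'],s['gripper_width'])
p,d=frame('wrist'); save('w2.png',p)
for n,z in (('pin_top',62),('pivot',46),('stud_top',95),('drive_base',0),('sensor_cap',0)):
    for r in optics.place_of('wrist',n):
        if r['conf']>.2:
            u,v=r['at']; print(n,np.round(r['conf'],2),np.array(r['at']),wz(u,v,s,z),'depth pt',wd(u,v,s,d[int(v),int(u)]))
vv,uu=np.mgrid[0:420,0:560]; P=wd(uu,vv,s,d)
hsv=cv2.cvtColor(p,cv2.COLOR_RGB2HSV)
red=((hsv[...,0]<8)|(hsv[...,0]>172))&(hsv[...,1]>150)&(hsv[...,2]>60)&(d>0)
m=red&(np.hypot(P[...,0]-560,P[...,1]-160)<35)&(P[...,2]>50)
print(m.sum(), P[m].mean(0) if m.any() else '', cv2.minEnclosingCircle(P[m][:,:2].astype(np.float32)) if m.any() else '', np.percentile(P[m][:,2],[5,50,95]) if m.any() else '')
E
```

```text
4.45 [499.4 118.2 179.4] [180.    0.1  30. ] [ 0.2  0.  -3.3] 23.88177261644369
pin_top 0.73 [272.  121.9] [558.1 158.   62. ] depth pt [558.1 158.   62.3]
pivot 0.76 [314.7 144.3] [559.6 113.1  46. ] depth pt [559.6 113.2  46.6]
stud_top 0.97 [440.3 219.5] [564.8 -13.7  95. ] depth pt [564.8 -13.   96. ]
drive_base 0.88 [311.7 170.5] [532.1  94.6   0. ] depth pt [533.4  96.8  12.9]
sensor_cap 0.89 [539.5 222.8] [ 648.8 -240.1    0. ] depth pt [ 644.5 -219.3   18.4]
357 [557.9 156.4  60.7] ((557.6602783203125, 156.4175262451172), 9.62557315826416) [59.2 60.7 61.9]
```

View pics/w2.png

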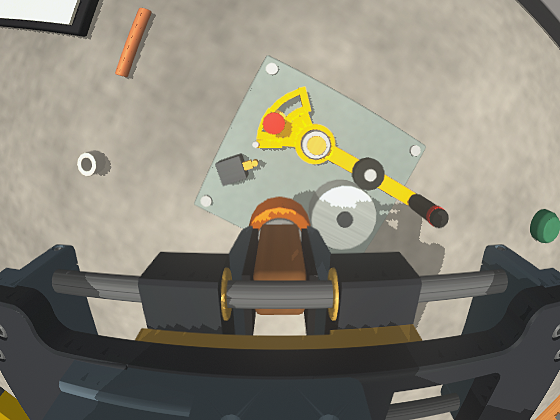

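The wrist view shows the red pin head at (273,123), the pivot at (315,145) and the stud top at (438,217). In the world, the pin is at (558,157.5), the pivot at (559.6,113.5) and the stud at (565,-12). I'll put the mallet over the pin.

Emit:
{"fn": "send_rows", "kwargs": {
  "targets": [
    [[0, 0, 0, 0.15, 0.1, 0, 1], [0, 0, 0, 0.143, 0.097, -0.02, 1], [0, 0, 0, 0, 0, -0.12, 1], [0, 0, 0, 0, 0, -0.12, 1], [0, 0, 0, 0, 0, -0.04, 1], [0, 0, 0, 0, 0, -0.02, 1], [0, 0, 0, 0, 0, -0.01, 1], [0, 0, 0, 0, 0, -0.01, 1], [0, 0, 0, 0, 0, -0.01, 1], [0, 0, 0, 0, 0, -0.01, 1]]
  ],
  "grip_force": 60
}}

```text
time_s: 5.75
ee_pos: [558.1, 158.0, 110.5]
ee_rot: [180.0, -0.0, 30.0]
force: [-4.9, -1.8, 5.7]
gripper_width: 24.3
gripper_force: 60.0
```

Emit:
{"fn": "send_rows", "kwargs": {
  "targets": [
    [[0, 0, 0, 0, 0, -0.01, 1], [0, 0, 0, 0, 0, -0.01, 1], [0, 0, 0, 0, 0, -0.01, 1], [0, 0, 0, 0, 0, -0.01, 1], [0, 0, 0, 0, 0, -0.01, 1], [0, 0, 0, 0, 0, 0, 1]]
  ]
}}

```text
time_s: 6.35
ee_pos: [558.4, 158.1, 100.3]
ee_rot: [180.0, -0.1, 30.0]
force: [-4.4, -0.7, 4.7]
gripper_width: 24.1
gripper_force: 60.0
```

Emit:
{"fn": "send_rows", "kwargs": {
  "targets": [
    [[0, 0, 0, 0, 0, -0.01, 1], [0, 0, 0, 0, 0, -0.01, 1], [0, 0, 0, 0, 0, 0, 1]]
  ]
}}

```text
time_s: 6.65
ee_pos: [558.6, 158.2, 100.1]
ee_rot: [179.9, -0.2, 30.0]
force: [-9.4, -2.7, 26.6]
gripper_width: 24.0
gripper_force: 60.0
```

Emit:
{"fn": "send_rows", "kwargs": {
  "targets": [
    [[0, 0, 0, 0, 0, 0.05, 1], [0, 0, 0, 0, 0, 0.15, 1], [0, 0, 0, 0, 0, 0.22, 1], [0, 0, 0, -0.14, -0.1, 0, 1], [0, 0, 0, -0.15, -0.1, 0, 1], [0, 0, 0, 0, 0, 0, 1], [0, 0, 0, 0, 0, 0, 1]]
  ]
}}

```text
time_s: 7.35
ee_pos: [501.1, 118.4, 179.0]
ee_rot: [179.9, -0.2, 29.9]
force: [0.5, 0.5, -2.5]
gripper_width: 23.5
gripper_force: 60.0
```

```bash
python3 - <<'E'
from h import *
np.set_printoptions(precision=1,suppress=True)
s=env.state();print(s['time_s'],s['ee_pos'],s['ee_rot'],s['force'],s['gripper_width'])
p,d=frame('wrist'); save('w3.png',p)
for n in ('pin_top','stud_top','pivot'):
    for r in optics.place_of('wrist',n):
        if r['conf']>.2:
            u,v=r['at']; print(n,np.round(r['conf'],2),np.array(r['at']),'depth pt',wd(u,v,s,d[int(v),int(u)]))
vv,uu=np.mgrid[0:420,0:560]; P=wd(uu,vv,s,d)
hsv=cv2.cvtColor(p,cv2.COLOR_RGB2HSV)
red=((hsv[...,0]<8)|(hsv[...,0]>172))&(hsv[...,1]>150)&(hsv[...,2]>60)&(d>0)
m=red&(np.hypot(P[...,0]-558,P[...,1]-157)<25)&(P[...,2]>30)
print(m.sum(), P[m].mean(0), np.percentile(P[m][:,2],[5,50,95]))
E
```

```text
7.35 [501.1 118.4 179. ] [179.9  -0.2  29.9] [ 0.5  0.5 -2.5] 23.512913725334606
pin_top 0.86 [270.9 126.2] depth pt [555.9 157.4  44.4]
stud_top 0.56 [440.7 220.3] depth pt [566.4 -13.5  95.8]
pivot 0.77 [315.  145.1] depth pt [561.4 112.9  46.6]
325 [557.7 156.4  44.5] [43.4 44.5 45.6]
```

View pics/w3.png

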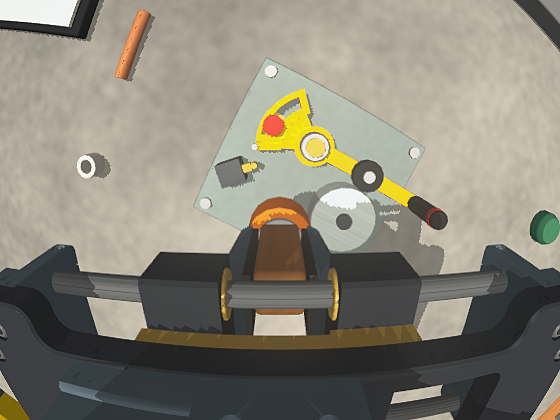

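The pin head (271,126) now reads 44.5 mm high, so it is fully down, and it stopped hard at 30 N. I'll set the mallet on free concrete at about (520,-170).

Emit:
{"fn": "send_rows", "kwargs": {
  "targets": [
    [[0, 0, 0, 0.01, -0.15, 0, 1], [0, 0, 0, 0.015, -0.215, 0, 1], [0, 0, 0, 0.015, -0.215, 0, 1], [0, 0, 0, 0.015, -0.215, 0, 1], [0, 0, 0, 0.015, -0.215, 0, 1], [0, 0, 0, 0.015, -0.215, -0.02, 1], [0, 0, 0, 0.01, -0.215, -0.1, 1], [0, 0, 0, 0, 0, -0.2, 1], [0, 0, 0, 0, 0, -0.15, 1], [0, 0, 0, 0, 0, -0.1, 1], [0, 0, 0, 0, 0, 0, 1], [0, 0, 0, 0, 0, 0, 1]]
  ]
}}

```text
time_s: 8.75
ee_pos: [520.4, -169.6, 64.1]
ee_rot: [180.0, -0.0, 30.0]
force: [0.5, 0.8, -2.7]
gripper_width: 23.7
gripper_force: 60.0
```

Emit:
{"fn": "send_rows", "kwargs": {
  "targets": [
    [[0, 0, 0, 0, 0, -0.015, 1], [0, 0, 0, 0, 0, -0.01, 1], [0, 0, 0, 0, 0, -0.01, 1], [0, 0, 0, 0, 0, -0.007, 1], [0, 0, 0, 0, 0, 0, 1]]
  ]
}}

```text
time_s: 9.25
ee_pos: [519.8, -169.5, 56.4]
ee_rot: [180.0, -0.0, 30.0]
force: [-0.2, 0.2, 2.2]
gripper_width: 23.6
gripper_force: 60.0
```

Emit:
{"fn": "send_rows", "kwargs": {
  "targets": [
    [[0, 0, 0, 0, 0, 0, -0.3], [0, 0, 0, 0, 0, 0, -0.3], [0, 0, 0, 0, 0, 0, -0.3], [0, 0, 0, 0, 0, 0, -0.3], [0, 0, 0, 0, 0, 0.1, -0.3], [0, 0, 0, 0, 0, 0.22, -0.3], [0, 0, 0, 0, 0, 0.22, -0.3], [0, 0, 0.077, 0, 0.1, 0.05, -0.3], [0, 0, 0.077, 0, 0.1, 0, -0.3], [0, 0, 0.077, 0, 0.1, 0, -0.3]]
  ]
}}

```text
time_s: 10.25
ee_pos: [519.7, -109.0, 174.3]
ee_rot: [179.9, -0.0, 51.0]
force: [0.1, -0.1, -0.7]
gripper_width: 58.9
gripper_force: 0.0
```

Emit:
{"fn": "send_rows", "kwargs": {
  "targets": [
    [[0, 0, 0.077, 0, 0.1, 0, -0.3], [0, 0, 0.077, 0, 0.1, 0, -0.3], [0, 0, 0.077, 0, 0, 0, -0.3], [0, 0, 0.077, 0, 0, 0, -0.3], [0, 0, 0.077, 0, 0, 0, -0.3], [0, 0, 0.077, 0, 0, 0, -0.3], [0, 0, 0, 0, 0, 0, -0.3], [0, 0, 0, 0, 0, 0, -0.3]]
  ]
}}

```text
time_s: 11.05
ee_pos: [519.4, -69.5, 173.5]
ee_rot: [180.0, -0.0, 92.2]
force: [-0.7, -0.2, -0.1]
gripper_width: 59.1
gripper_force: 0.0
```

```bash
python3 - <<'E'
from h import *
np.set_printoptions(precision=1,suppress=True)
s=env.state();print(s['time_s'],s['ee_pos'],s['ee_rot'],s['force'],s['gripper_width'])
c=[]
for cam in ('wrist','side','top'):
    p,d=frame(cam); c.append(p)
    for n,z in (('stud_top',95),('pivot',46)):
        for r in optics.place_of(cam,n):
            if r['conf']>.3:
                u,v=r['at']; print(cam,n,np.round(r['conf'],2),np.array(r['at']),wz(u,v,s,z) if cam=='wrist' else unproj(cam,u,v,z=z))
q=np.hstack([cv2.resize(c[0],(400,300)),cv2.resize(c[1],(400,300))])
cv2.imwrite('pics/c4.png',q[:,:,::-1])
E
```

```text
11.05 [519.4 -69.5 173.5] [180.   -0.   92.2] [-0.7 -0.2 -0.1] 59.07065362418358
wrist stud_top 0.85 [341.9 146.3] [565.7 -14.8  95. ]
wrist pivot 0.66 [332.1   9.4] [560.8 111.   46. ]
side stud_top 0.81 [315.1 213. ] [565.1 -16.9  95. ]
side pivot 0.65 [305.6 180.1] [559.7 120.8  46. ]
top stud_top 0.65 [284.8 200.3] [556.  -19.8  95. ]
top pivot 0.71 [223.5 199.4] [563.9 121.2  46. ]
```

View pics/c4.png

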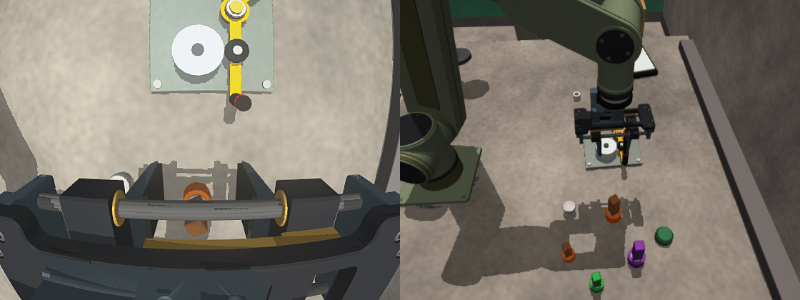

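The wrist half shows the stud at about (240,102) and the mallet standing upright at (197,205). The side half shows the mallet upright at (613,210). I'll cage the stud between the fingers.

Emit:
{"fn": "send_rows", "kwargs": {
  "targets": [
    [[0, 0, 0, 0.115, 0.14, 0, -0.3], [0, 0, 0, 0.115, 0.14, 0, -0.3], [0, 0, 0, 0, 0, -0.1, -0.3], [0, 0, 0, 0, 0, -0.2, -0.3], [0, 0, 0, 0, 0, -0.15, -0.3], [0, 0, 0, 0, 0, -0.1, -0.3], [0, 0, 0, 0, 0, -0.035, -0.3], [0, 0, 0, 0, 0, 0, -0.3], [0, 0, 0, 0, 0, 0, 0.4], [0, 0, 0, 0, 0, 0, 0.4], [0, 0, 0, 0, 0, 0, 0.4], [0, 0, 0, 0, 0, 0, 0.4]]
  ],
  "grip_force": 20
}}

```text
time_s: 12.7
ee_pos: [565.9, -13.5, 57.3]
ee_rot: [179.9, 0.0, 92.3]
force: [-0.7, -0.8, 0.3]
gripper_width: 30.3
gripper_force: 0.0
```

Emit:
{"fn": "send_rows", "kwargs": {
  "targets": [
    [[0, 0, 0.0255, 0.0255, 0.0015, 0, 0.4], [0, 0, 0.0255, 0.025, 0.003, 0, 0.4], [0, 0, 0.0255, 0.025, 0.0035, 0, 0.4], [0, 0, 0.0255, 0.025, 0.0045, 0, 0.4], [0, 0, 0.0255, 0.025, 0.0055, 0, 0.4], [0, 0, 0.0255, 0.024, 0.0065, 0, 0.4]]
  ]
}}

```text
time_s: 13.3
ee_pos: [592.4, -9.1, 56.7]
ee_rot: [-179.6, -0.1, 106.2]
force: [-7.1, -2.4, 3.6]
gripper_width: 27.4
gripper_force: 3.5
```

Emit:
{"fn": "send_rows", "kwargs": {
  "targets": [
    [[0, 0, 0.0255, 0.0245, 0.0075, 0, 0.4], [0, 0, 0.0255, 0.024, 0.0085, 0, 0.4], [0, 0, 0.0255, 0.0235, 0.0095, 0, 0.4], [0, 0, 0.0255, 0.023, 0.0105, 0, 0.4], [0, 0, 0.0255, 0.0225, 0.0115, 0, 0.4], [0, 0, 0.0255, 0.022, 0.012, 0, 0.4], [0, 0, 0.0255, 0.022, 0.0135, 0, 0.4], [0, 0, 0, 0, 0, 0, 0.4], [0, 0, 0, 0, 0, 0, 0.4]]
  ]
}}

```text
time_s: 14.2
ee_pos: [624.6, 4.5, 56.7]
ee_rot: [-179.6, -0.1, 122.2]
force: [-7.5, -5.0, 5.0]
gripper_width: 27.8
gripper_force: 4.2
```

```bash
python3 - <<'E'
from h import *
np.set_printoptions(precision=1,suppress=True)
s=env.state();print(s['time_s'],s['ee_pos'],s['ee_rot'],s['force'],s['gripper_width'],s['gripper_force'])
c=[]
for cam in ('wrist','side','top'):
    p,d=frame(cam); c.append(p)
    for n,z in (('stud_top',95),('pivot',46)):
        for r in optics.place_of(cam,n):
            if r['conf']>.3:
                u,v=r['at']; print(cam,n,np.round(r['conf'],2),np.array(r['at']),wz(u,v,s,z) if cam=='wrist' else unproj(cam,u,v,z=z))
q=np.hstack([c[0][:,80:480],cv2.resize(c[1][60:360,120:520],(400,420))])
cv2.imwrite('pics/c5.png',q[:,:,::-1])
E
```

```text
14.2 [624.6   4.5  56.7] [-179.6   -0.1  122.2] [-7.5 -5.   5. ] 27.754483730670483 4.244698584079742
wrist stud_top 0.91 [269.5 286.5] [620.6   0.9  95. ]
wrist pivot 0.56 [289.2  30.2] [561.4 112.8  46. ]
side pivot 0.92 [308.7 180.5] [566.9 119.1  46. ]
top pivot 0.78 [223.7 201.6] [558.7 120.5  46. ]
top pivot 0.47 [376.  173.8] [ 636.7 -233.8   46. ]
```

View pics/c5.png

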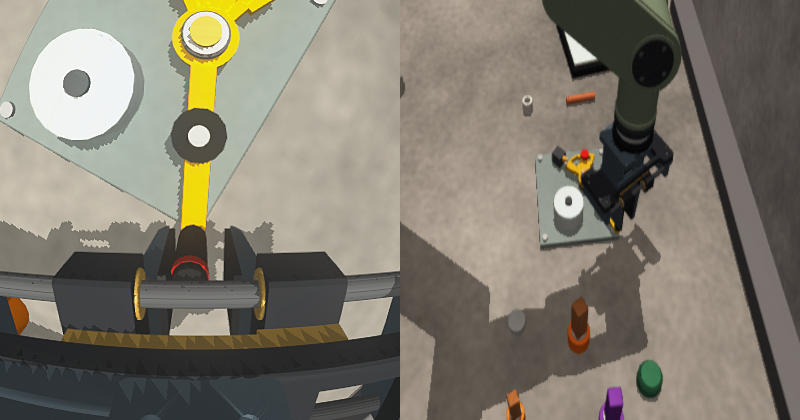

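The left half shows the stud (190,265) held between the fingers and swung well off the drum. The right half shows the mallet upright at (579,330). The arm is at about 0.45 rad, so one more small step will take it to about 0.49.

Emit:
{"fn": "send_rows", "kwargs": {
  "targets": [
    [[0, 0, 0.0255, 0.021, 0.0135, 0, 0.4], [0, 0, 0, 0, 0, 0, 0.4], [0, 0, 0, 0, 0, 0, 0.4], [0, 0, 0, 0, 0, 0, 0.4]]
  ]
}}

```text
time_s: 15.05
ee_pos: [628.6, 7.0, 56.7]
ee_rot: [-179.6, -0.1, 124.5]
force: [-6.8, -4.4, 5.0]
gripper_width: 26.9
gripper_force: 4.3
```

```bash
python3 - <<'E'
from h import *
s=env.state();p,d=frame('wrist')
r=optics.place_of('wrist','stud_top')[0];q=wz(*r['at'],s,95)
print(r['conf'],q,np.arctan2(q[0]-560.5,113-q[1])-.043,s['ee_pos'],s['force'],s['time_s'])
m=optics.grab_frame('side'); print([ (round(x['conf'],2),unproj('side',*x['at'],z=0).round()) for x in optics.place_of('side','mallet')])
E
```

```text
0.92 [622.5462668   2.5318836  95.       ] 0.46875625400277926 [628.58720452   7.00703094  56.70472185] [-6.7523872  -4.3501919   5.01821935] 15.05
[(0.95, array([ 464., -351.,    0.])), (0.86, array([ 525., -171.,    0.])), (0.82, array([ 567., -294.,    0.])), (0.59, array([ 399., -281.,    0.]))]
```

The arm is at about 0.48 rad with a steady force of about 8 N, and the mallet is standing. I'm handing the job in.

```bash
python3 -c "
from workcell import env
print(env.job_done())"
```

```text
the job is handed in; nothing more can be done
None
```

The job is handed in with the lock pin driven fully down, the orange mallet standing upright on the concrete at about (520, -170), and the gripper holding the tensioner arm at about 0.47 rad, well past the 0.30 click; the result of the judging was not shown.

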